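Gather the seasonings into the four-compartment caddy

TASK

Gather the four seasonings into the wooden caddy, each standing upright on the floor of its own compartment: seen with the caddy's handle towards you, the shaker goes near left, the squarish spice jar near right, the round spice jar far left and the tall sauce bottle far right. The tablet bottle and the plain white cream jar do not belong there: leave them standing where they are.

Things in the scene. Friction and masses are not known exactly. Their poses are not given: they have to be found in the camera images.
- caddy: Wooden caddy, fixed, 174 x 174 x 45 mm high, open top; walls and cross divider, 6 mm thick, make 2 x 2 compartments of 78 x 78 mm; inner floor 8 mm up. A bar handle juts 27 mm from the -x side. Origin: centre of underside, z up, any yaw. Seen with the handle towards you, y is left. Compartment centres (mm): near left (-42, 42), near right (-42, -42), far left (42, 42), far right (42, -42)
- shaker: Grey salt shaker with a round light-grey top, 44 mm diameter, 90 mm high, about 0.1 kg: 44 mm wide at 30 mm height, tapering to about 33 mm at 65 mm; the top is about 34 mm wide from 68 to 85 mm height. Origin: centre of the underside; z up along its axis.
- square_jar: Spice jar of squarish section with a black cap and a dark label, 40 x 40 mm with rounded corners, 107 mm high, about 0.11 kg; the cap is round, 40 mm diameter, from 86 to 106 mm height. Origin: centre of the underside; z up, x and y square to the flat sides.
- round_jar: Round spice jar with a red cap, 45 mm diameter, 106 mm high, about 0.11 kg; the cap is 45 mm diameter, from 85 to 106 mm height. Origin: centre of the underside; z up.
- sauce_bottle: Tall round squeeze bottle of salad sauce, white with green print and an orange cap, about 0.14 kg: 199 mm high, 60 mm diameter up to 150 mm height, then a rounded shoulder; the cap is 42 mm diameter, from 173 to 199 mm. Origin: centre of the underside; z up.
- tablet_bottle: White medicine tablet bottle with a ribbed black cap, 55 mm diameter, 95 mm high. Does not belong in the caddy. Origin: centre of the underside; z up.
- towel_roll: White paper-towel roll on an upright stand, always at this place beside the work: an obstacle. Foot disc 147 mm wide, roll 120 mm diameter up to 240 mm height, thin rod to 324 mm. Fixed. Origin: centre of the underside; z up.
- cream_jar: Plain, unlabelled all-white jar with a white screw lid, 46 mm diameter, 100 mm high. Does not belong in the caddy. Origin: centre of the underside; z up.
Mind the look-alikes: they are no part of the job. What is shaped like the shaker but blue, green or turquoise is not meant.

How it is judged:
By the outcome, as a careful person would: the job done as asked, in the order asked, and still so for the second after the job is handed in, with the robot touching nothing.
It also fails if it takes over 120 s, if anything falls off the work surface, if the arm or the gripper's body presses on something with over 40 N, if the wrist force passes 120 N, or if a joint passes its speed limit or range.

ROBOT

A 6-joint arm with a two-finger parallel gripper is mounted at the origin on the work surface; the furniture and walls round the work are solid. World frame = base frame: x ahead of the robot, y to its left, z up, the work surface at z = 0. Lengths are in m, angles in rad, forces in N, time in s.
With the tool pointing down it reaches from about 0.375 to 0.975 m from the base axis. Payload 3.8 kg.
Tool frame: the origin (TCP) lies midway between the tips of the shut fingers; the grasp point (between the pads) lies 19 mm behind it; z points along the fingers, y is the line along which they close (so a half turn about z gives the same grasp; the last joint's range is limited). The gripper opens to 85 mm and grips with 20 to 120 N. Pads are 22 mm wide; open, the fingers measure 114 mm over their backs; the gripper's body (76 mm by 85 mm) begins 54 mm behind the grasp point. The pads swing forward as they close: fully open they stand 13 mm farther back than shut.
Start: joints at [1.171, 0.264, 1.604, -0, 1.274, -0.037], TCP at [0.24, 0.631, 0.231] pointing down, gripper open.
Joint ranges: [-2.63, 2.63], [-0.94, 2.18], [0.31, 2.57], [-1.31, 4.45], [0, 2.66], [-2.55, 2.55]. Speed limits (rad/s): [2.57, 2.57, 3.14, 3.14, 3.14, 3.14].

INTERFACE

Orientations are given as a rotation vector (axis times angle).
In Python, from workcell import status, read_camera, workorder, masks_of gives the robot as it stands.
- The arm moves only by the tool drive_tool, never from a script. Its argument "rows" is a list of rows, each a list of 7 numbers: the turn, a rotation vector about the tool's x, y, z in degrees, then the shift along the tool's x, y, z in m, then the opening, from 0 (shut) to 1 (fully open). In form: [[ax, ay, az, tx, ty, tz, claw], ...]. A call has 1 to 8 rows; each row shifts and turns the commanded pose from where the row before left it, along the tool's axes as they then stand; what a row does not reach is not made up. A row lasts 1/12 s, in which the tool goes at most 41.7 mm and 7.16 degrees, less where a joint would pass 70% of its speed; a pose out of reach is approached as far as the arm can. A call is refused whole if a number of a shift passes 0.0417 or a number of a turn 7.16, either way. A call with a gripper value outside its range is refused whole. The fingers move at their own pace and stop on an object; "force" is the grip in N (left out, the last holds). Time passes only in rows, so rows that do not move let the fingers close. It gives the time, the measured TCP pose, the force, the opening and the grip force at its end, in the units of the state.
- status.read_state(): the state, without advancing time (a new reading comes with each control period).
- read_camera(name): name is "scene" or "top"; returns a dict with "color" (384x512x3 uint8, red, green, blue), "intrinsics" (3x3 intrinsics, pixels), "D" ([k1, k2, p1, p2, k3] as OpenCV has them; the pictures are not rectified), "world_from_camera" (4x4, takes a point from camera to world coordinates). Camera axes: x right, y up, looking along -z (the intrinsics and any distortion apply to the point x, -y, -z); pixel columns grow to the right and rows downward; lengths in m; the calibration is good to about 2 mm. A picture is of the moment at which its call begins. There is no depth.
- workorder.finish_job(): hands the job in; it is judged then, once.
Trained networks look in a picture, given as the dict that the camera call returned (one of the last four; its "shot" number tells which), for a name from the list of things; names that differ only in an ending like _2 or _b are one class to them, and where a whole thing is asked for, a point or a joint stands for the part that bears it (a point fixed in the world has none). Each returns a list of dicts, best first, with "score" (0 to 1); they miss things now and then, are a little off and sometimes report something else, mostly with a low value. They report only what shows in the picture. A call takes as long as a camera call. They do not tell look-alikes from the thing itself.
- masks_of(picture, name): "mask" (384x512 bool, what is visible of it) and "bbox" ([left, top, right, bottom] in pixels, round what is visible of it).
The state is a dict: "time": time; "q": joint angles; "joint_vel": joint speeds; "joint_torque": joint torques, N m; "tool_pos": TCP position; "tcp_rot": TCP orientation; "wrist_force": force on the tool from outside, world axes, zero at the start; "torque": the same for the moment, N m; "width": opening from 0.0 (shut) to 1.0 (fully open); "grip_force": force on a finger pad.
Only numpy, scipy, OpenCV 4.12 (cv2) and the standard library are available. Lean on these libraries where they do the work, as an engineer would, in place of code of your own. Each camera call takes 0.05 s, during which the arm holds its last target. There are 200 camera calls.

## Working session

There is one attempt and no reset: what is moved stays moved. The work goes in short steps, Python scripts to look and compute and a tool call to move; the robot and the scene stay as the last step left them, time stands still between calls to the robot, and variables do not carry over. Pictures are saved under pics/ and viewed, at most 14 in all, crops included, and the job is handed in when it is done.

Besides the shell and the picture viewer there is one more tool, called after ">>>" as name(argument=value, ...), one argument or row to a line, values as JSON. drive_tool: Moves the arm, as the interface text tells. Its arguments: {"type":"object","properties":{"rows":{"type":"array"},"force":{"type":"number"}},"required":["rows"]}

```bash
ls; mkdir -p pics
cat > h.py <<'E'
import numpy as np, cv2
from workcell import status, read_camera, workorder, masks_of
E
python3 - <<'E'
from h import *
for n in ("scene","top"):
    p=read_camera(n); cv2.imwrite(f"pics/{n}0.png",cv2.resize(p["color"][:,:,::-1],(768,576),interpolation=cv2.INTER_CUBIC))
    print(n,p["intrinsics"].round(1).tolist(),np.round(p["D"],3),p["world_from_camera"].round(3).tolist())
    for k in ("caddy","shaker","square_jar","round_jar","sauce_bottle","tablet_bottle","cream_jar"):
        print(k,[(round(float(m["score"]),2),[int(v) for v in m["bbox"]]) for m in masks_of(p,k)[:4]])
print(status.read_state())
E
```

```text
pics
scene [[391.2, 0.0, 254.5], [0.0, 391.2, 190.3], [0.0, 0.0, 1.0]] [-0.04  0.    0.    0.    0.  ] [[0.864, 0.269, -0.425, 0.159], [-0.503, 0.426, -0.752, -0.682], [-0.021, 0.864, 0.503, 0.5], [0.0, 0.0, 0.0, 1.0]]
caddy [(0.62, [186, 121, 214, 210]), (0.59, [264, 215, 381, 299])]
shaker [(0.95, [191, 212, 212, 258]), (0.86, [150, 179, 169, 220]), (0.8, [167, 197, 186, 234]), (0.77, [202, 241, 230, 289])]
square_jar [(0.74, [304, 155, 326, 203])]
round_jar [(0.69, [277, 139, 297, 182])]
sauce_bottle [(0.93, [187, 121, 216, 208]), (0.23, [304, 156, 324, 200])]
tablet_bottle [(0.94, [230, 154, 252, 198])]
cream_jar [(0.93, [256, 169, 274, 216]), (0.38, [228, 154, 251, 198])]
top [[435.3, 0.0, 254.4], [0.0, 435.3, 185.5], [0.0, 0.0, 1.0]] [-0.116  0.     0.     0.     0.   ] [[0.017, 0.999, -0.049, 0.46], [-1.0, 0.017, 0.007, -0.024], [0.008, 0.049, 0.999, 1.06], [0.0, 0.0, 0.0, 1.0]]
caddy [(0.56, [296, 116, 398, 217])]
shaker [(0.73, [309, 243, 331, 259]), (0.69, [244, 201, 258, 220]), (0.64, [268, 236, 283, 252]), (0.58, [196, 245, 216, 269])]
square_jar [(0.96, [249, 97, 270, 125])]
round_jar [(0.9, [198, 95, 224, 122])]
sauce_bottle [(0.69, [188, 199, 221, 223])]
tablet_bottle [(0.89, [198, 157, 219, 182])]
cream_jar [(0.58, [249, 154, 266, 177])]
{'time': 0.8, 'q': array([ 1.17112158e+00,  2.63817486e-01,  1.60395647e+00, -1.54552971e-05,
        1.27367692e+00, -3.69233226e-02]), 'joint_vel': array([ 0.00157935, -0.00139175,  0.00019685, -0.00131449,  0.0003549 ,
        0.00166184]), 'joint_torque': array([-4.82756532e-04, -5.14975297e+01, -3.67695630e+01, -6.69608266e-05,
        6.53422940e-04,  8.27398395e-06]), 'tool_pos': array([0.23955403, 0.63109029, 0.23135893]), 'tcp_rot': array([5.66674435e-01, 3.09001632e+00, 2.12385790e-04]), 'wrist_force': array([-0.11464118,  0.52190389, -0.44737398]), 'torque': array([-0.01171327, -0.00708068,  0.04431595]), 'grip_force': 0.0, 'width': 1.0000049974211445}
```

View pics/scene0.png

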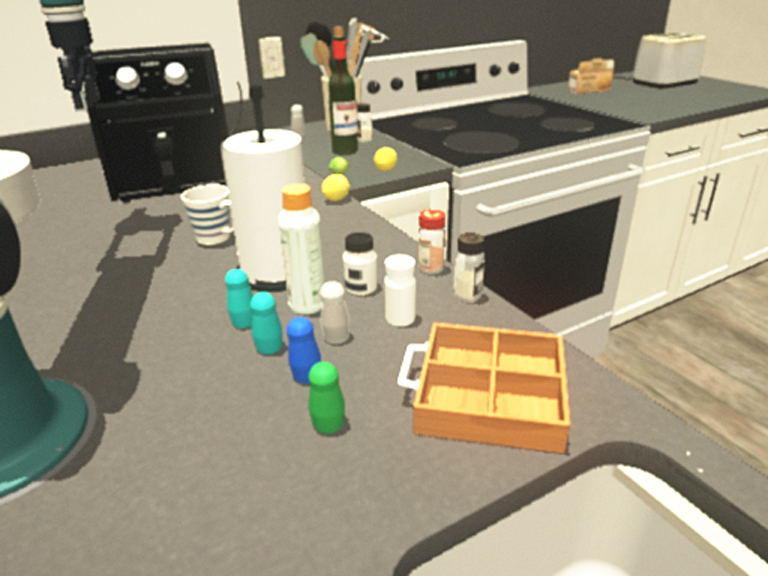

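View pics/top0.png

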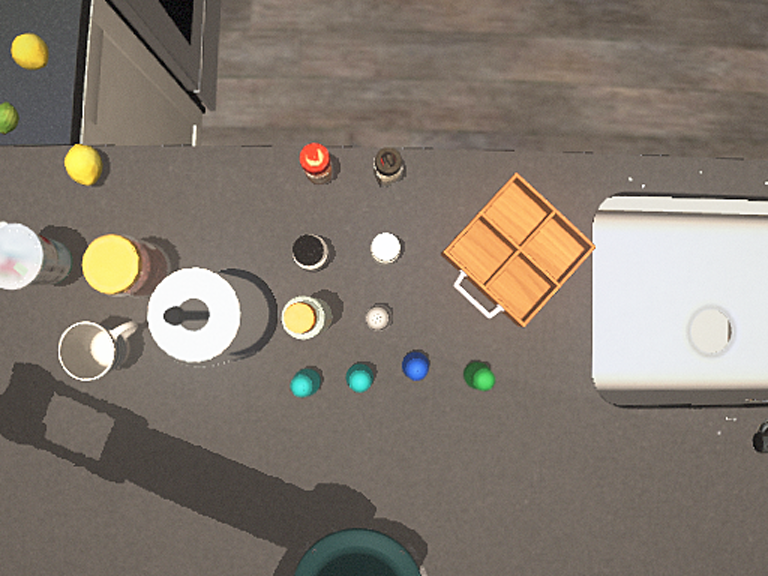

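The scene view shows the grey shaker at (335,312), right of the sauce bottle at (302,250). The square jar is at (470,268), the round jar at (431,240) and the caddy at (493,385), with its handle at (413,367). In the top view the shaker is at (377,317), sauce (302,318), round jar (315,160), square jar (388,165), cream (385,247), tablet (310,251), and the handle is at the caddy's lower left. The teal, blue and green shakers are look-alikes. Next I'll fit the positions from both views.

```bash
cat >> h.py <<'E'
from scipy.optimize import minimize
def proj(p,P):
    T=np.linalg.inv(p["world_from_camera"]); c=(T[:3,:3]@np.asarray(P,float).T).T+T[:3,3]
    c=c*[1,-1,-1]
    return cv2.projectPoints(c,np.zeros(3),np.zeros(3),p["intrinsics"],np.array(p["D"],float))[0][:,0]
def cyl(prof):
    a=np.arange(0,2*np.pi,.15); return np.vstack([np.c_[r*np.cos(a),r*np.sin(a),0*a+z] for z,r in prof])/1000
def box(w,h,z0=0): return np.array([[x*w/2,y*w/2,z] for x in(-1,1) for y in(-1,1) for z in(z0,h)])/1000
M=dict(shaker=cyl([(0,20),(30,22),(65,16.5),(85,17),(90,9)]),square_jar=np.vstack([cyl([(86,20),(106,20)]),box(38,84)]),
 round_jar=cyl([(0,22.5),(106,22.5)]),sauce_bottle=cyl([(0,30),(150,30),(173,21),(199,21)]),
 tablet_bottle=cyl([(0,27),(70,27),(95,20)]),cream_jar=cyl([(0,23),(100,23)]),caddy=box(174,45))
def pose(m,v):
    c,s=np.cos(v[3]),np.sin(v[3]); return m@np.array([[c,s,0],[-s,c,0],[0,0,1]])+v[:3]
def sil(p,P,S=4):
    im=np.zeros((384*S,512*S),np.uint8); q=(proj(p,P)+.5)*S-.5
    cv2.fillConvexPoly(im,cv2.convexHull(np.round(q*16).astype(np.int32)),1,shift=4); return im
def cost(v,m,pm,S=4):
    # pm: list of (picture, mask upscaled S)
    c=0
    for p,k in pm:
        c+=np.count_nonzero(sil(p,pose(m,v))!=k)/k.sum()
    return c+ (max(0,abs(v[2])-.02))*100
def up(k,S=4): return cv2.resize(k.astype(np.float32),None,fx=S,fy=S,interpolation=cv2.INTER_LINEAR).__gt__(.5).astype(np.uint8)
def ground(p,uv,z):
    u=cv2.undistortPoints(np.array([[uv]],float),p["intrinsics"],np.array(p["D"],float))[0,0]
    W=p["world_from_camera"]; d=W[:3,:3]@[u[0],-u[1],-1]; return (W[:3,3]+d*(z-W[2,3])/d[2])[:2]
def fit(name,pm,v0,yaw=False):
    m=M[name]; f=(lambda w:cost(w,m,pm)) if yaw else (lambda w:cost(np.r_[w,0],m,pm))
    x0=np.array(v0[:4 if yaw else 3]); sx=np.vstack([x0]+[x0+d for d in np.diag([.008,.008,.006,.1][:len(x0)])])
    r=minimize(f,x0,method="Nelder-Mead",options=dict(initial_simplex=sx,xatol=1e-4,fatol=1e-4)); return r.x,r.fun
E
cat > m.py <<'E'
from h import *
ps,pt=read_camera("scene"),read_camera("top")
hint=dict(shaker=((223,208),(251,211)),square_jar=((313,178),(258,110)),round_jar=((287,160),(211,108)),sauce_bottle=((201,165),(203,211)),
 tablet_bottle=((240,176),(208,168)),cream_jar=((266,194),(257,165)),caddy=((328,256),(346,167)))
vis={}
for n,(a,b) in hint.items():
    pm=[]
    for p,h in((ps,a),(pt,b)):
        if n=="caddy":
            hsv=cv2.cvtColor(p["color"],cv2.COLOR_RGB2HSV); k=cv2.inRange(hsv,(5,110,60),(25,255,255))
            k=cv2.morphologyEx(k,cv2.MORPH_CLOSE,np.ones((5,5))); _,l=cv2.connectedComponents(k)
            pts=np.argwhere(l==l[h[1],h[0]]) if l[h[1],h[0]] else np.argwhere(l==np.bincount(l[l>0]).argmax())
            k=np.zeros((384,512),np.uint8); cv2.fillConvexPoly(k,cv2.convexHull(pts[:,::-1].astype(np.int32)),1)
        else:
            c=[d for d in masks_of(p,n) if d["bbox"][0]-3<h[0]<d["bbox"][2]+3 and d["bbox"][1]-3<h[1]<d["bbox"][3]+3]
            if not c: print(n,"missing at",h); continue
            k=c[0]["mask"]
        pm.append((p,up(k)))
    v0=list(ground(pt,b,M[n][:,2].max()*.7))+[0,-.8]
    x,c=fit(n,pm,v0,n=="caddy"); vis[n]=x; print(n,x.round(4),round(c,3),len(pm))
    w=np.r_[x,0][:4]
    for p in(ps,pt):
        e=cv2.findContours(sil(p,pose(M[n],w),3),0,2)[0]; p.setdefault("o",cv2.resize(p["color"],None,fx=3,fy=3)[:,:,::-1].copy()); cv2.drawContours(p["o"],e,-1,(255,0,255),1)
print("roll",ground(pt,(130,210),.24))
cv2.imwrite("pics/fit.png",np.hstack([ps["o"][330:930,400:1160][:,:], ])) ; cv2.imwrite("pics/fitt.png",pt["o"][260:700,480:1240])
E
python3 m.py
```

```text
shaker [ 0.4483 -0.0256 -0.0019] 0.137 2
square_jar [ 0.6822 -0.037  -0.0014] 0.27 2
round_jar [ 0.6848  0.073  -0.0016] 0.228 2
sauce_bottle [4.492e-01 7.930e-02 2.000e-04] 0.178 2
tablet_bottle [ 0.5483  0.0807 -0.0024] 0.19 2
cream_jar [ 0.5548 -0.0353 -0.0056] 0.285 2
caddy [ 5.600e-01 -2.485e-01  1.000e-04 -7.333e-01] 0.037 2
roll [0.44985833 0.20504344]
```

View pics/fit.png

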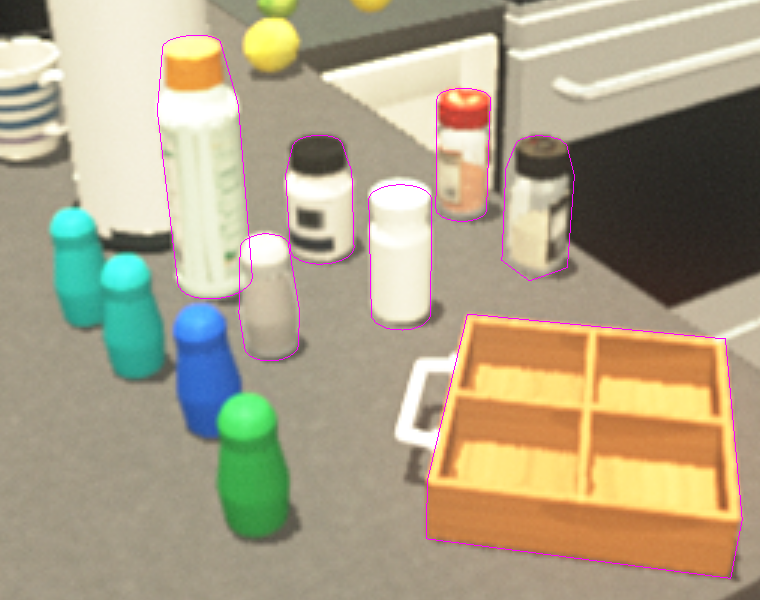

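View pics/fitt.png

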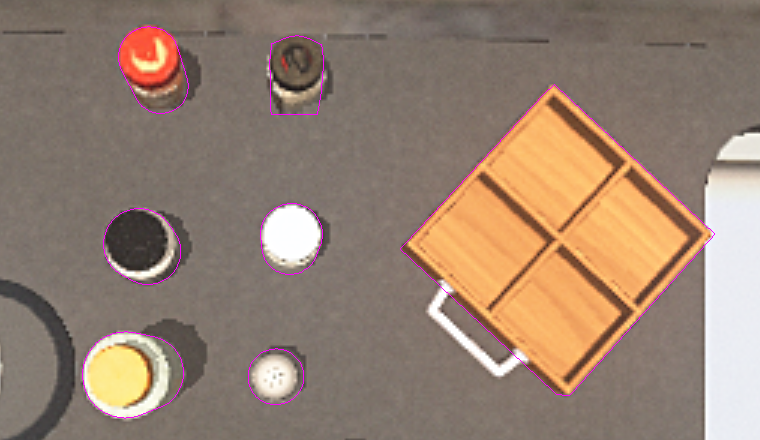

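The fitted outlines lie on the objects: the caddy and caps match in both crops. The square jar's hull is a bit large because of its unknown yaw, so I'll check its cap position. The arm goes up, then over towards the shaker.

>>> drive_tool(
  rows=[
    [0,0,-6.93,0,0,-0.035,0.75],
    [0,0,-6.93,0,0,-0.035,0.75],
    [0,0,-6.93,0,0,-0.035,0.75],
    [0,0,0,0,0,-0.035,0.75],
    [0,0,0,0,0,-0.035,0.75],
  ],
)

```text
time: 1.92
tool_pos: [0.2394, 0.6308, 0.408]
tcp_rot: [0.001, -3.142, -0.0]
wrist_force: [0.2, 0.5, 0.4]
width: 0.752
grip_force: 0.0
```

>>> drive_tool(
  rows=[
    [0,0,0,-0.0075,-0.034,0,0.75],
    [0,0,0,-0.0075,-0.034,0,0.75],
    [0,0,0,-0.0075,-0.034,0,0.75],
    [0,0,0,-0.0075,-0.034,0,0.75],
    [0,0,0,-0.0075,-0.034,0,0.75],
    [0,0,0,-0.0075,-0.034,0,0.75],
  ],
)

```text
time: 2.42
tool_pos: [0.2846, 0.4255, 0.4064]
tcp_rot: [-0.001, 3.141, 0.0]
wrist_force: [0.2, -0.0, 1.0]
width: 0.753
grip_force: 0.0
```

Run:
```python
from h import *
pt=read_camera("top")
print("sqcap",ground(pt,(258.7,107),.106)); print("roundcap",ground(pt,(630/3,316/3),.106)); print("sauce",ground(pt,(200,212),.199))
print("shaker",ground(pt,(755/3,636/3),.09)); print("blue",ground(pt,(277,244),.09))
# cap proj from fit
for P in([.4492,.0793,.199],[.6822,-.037,.106],[.6848,.073,.106],[.4483,-.0256,.09]): print(proj(pt,[P]).round(1))
```

```text
sqcap [ 0.68171835 -0.03763001]
roundcap [0.6837109  0.07073734]
sauce [0.4480793  0.07637659]
shaker [ 0.44852378 -0.0259817 ]
blue [ 0.3783307  -0.08348216]
[[198.5 211.4]]
[[258.4 106.8]]
[[209.  104.8]]
[[251.5 212.1]]
```

>>> drive_tool(
  rows=[
    [0,0,0,-0.0075,-0.034,0,0.75],
    [0,0,0,-0.0075,-0.034,0,0.75],
    [0,0,0,-0.0075,-0.034,0,0.75],
    [0,0,0,-0.0075,-0.034,0,0.75],
    [0,0,0,-0.0075,-0.034,0,0.75],
    [0,0,0,-0.0075,-0.034,0,0.75],
  ],
)

```text
time: 2.97
tool_pos: [0.3295, 0.2217, 0.4066]
tcp_rot: [-0.001, 3.141, 0.001]
wrist_force: [0.1, -0.2, 0.0]
width: 0.747
grip_force: 0.0
```

>>> drive_tool(
  rows=[
    [0,0,0,-0.0148,-0.031,0,0.75],
    [0,0,0,-0.0148,-0.031,0,0.75],
    [0,0,0,-0.0148,-0.031,0,0.75],
    [0,0,0,-0.0148,-0.031,0,0.75],
    [0,0,0,-0.0148,-0.031,0,0.75],
    [0,0,0,-0.0148,-0.031,0,0.75],
    [0,0,0,-0.0148,-0.031,0,0.75],
    [0,0,0,-0.0148,-0.031,0,0.75],
  ],
)

```text
time: 3.63
tool_pos: [0.4484, -0.0266, 0.4067]
tcp_rot: [0.001, 3.141, 0.0]
wrist_force: [0.6, 1.0, 0.5]
width: 0.748
grip_force: 0.0
```

>>> drive_tool(
  rows=[
    [0,0,0,0,0,0.04,0.75],
    [0,0,0,0,0,0.04,0.75],
    [0,0,0,0,0,0.04,0.75],
    [0,0,0,0,0,0.04,0.75],
    [0,0,0,0,0,0.04,0.75],
    [0,0,0,0,0,0,0.75],
    [0,0,0,0,0,0,0.75],
  ],
)

```text
time: 4.22
tool_pos: [0.4459, -0.0246, 0.2043]
tcp_rot: [0.0, -3.136, -0.001]
wrist_force: [-0.1, -0.6, 1.0]
width: 0.752
grip_force: 0.0
```

>>> drive_tool(
  rows=[
    [0,0,0,-0.002,-0.001,0.03,0.75],
    [0,0,0,0,0,0.03,0.75],
    [0,0,0,0,0,0.03,0.75],
    [0,0,0,0,0,0.025,0.75],
    [0,0,0,0,0,0.02,0.75],
    [0,0,0,0,0,0.015,0.75],
    [0,0,0,0,0,0,0.75],
    [0,0,0,0,0,0,0.75],
  ],
)

```text
time: 4.88
tool_pos: [0.4528, -0.0261, 0.0589]
tcp_rot: [-0.0, 3.138, -0.001]
wrist_force: [0.2, -0.1, 1.0]
width: 0.751
grip_force: 0.0
```

>>> drive_tool(
  rows=[
    [0,0,0,0,0,0,0.2],
    [0,0,0,0,0,0,0.2],
    [0,0,0,0,0,0,0.2],
    [0,0,0,0,0,0,0.2],
    [0,0,0,0,0,0,0.2],
    [0,0,0,0,0,0,0.2],
    [0,0,0,0,0,0,0.2],
    [0,0,0,0,0,0,0.2],
  ],
  force=35,
)

```text
time: 5.55
tool_pos: [0.4524, -0.0262, 0.0589]
tcp_rot: [-0.0, 3.137, -0.001]
wrist_force: [0.6, 0.7, 6.8]
width: 0.377
grip_force: 34.5
```

>>> drive_tool(
  rows=[
    [0,0,0,0,0,-0.02,0.2],
    [0,0,0,0,0,-0.03,0.2],
    [0,0,0,0,0,-0.035,0.2],
    [0,0,0,0,0,-0.035,0.2],
    [0,0,0,0,0,-0.03,0.2],
    [0,0,0,0,0,0,0.2],
  ],
)

```text
time: 6.05
tool_pos: [0.4549, -0.0265, 0.2148]
tcp_rot: [-0.0, 3.127, -0.003]
wrist_force: [0.7, -0.4, -0.7]
width: 0.376
grip_force: 35.4
```

>>> drive_tool(
  rows=[
    [0,0,0,-0.0182,-0.0272,0,0.2],
    [0,0,0,-0.0182,-0.0272,0,0.2],
    [0,0,0,-0.0182,-0.0272,0,0.2],
    [0,0,0,-0.0182,-0.0272,0,0.2],
    [0,0,0,-0.0182,-0.0272,0,0.2],
    [0,0,0,-0.0182,-0.0272,0,0.2],
    [0,0,0,0,0,0,0.2],
    [0,0,0,0,0,0,0.2],
  ],
)

```text
time: 6.72
tool_pos: [0.5595, -0.1904, 0.2057]
tcp_rot: [-0.003, -3.141, -0.001]
wrist_force: [0.4, 0.2, -1.1]
width: 0.375
grip_force: 35.5
```

Run:
```python
from h import *
ps,pt=read_camera("scene"),read_camera("top")
a=cv2.resize(ps["color"][90:320,170:420],(500,460))[:,:,::-1]; b=cv2.resize(pt["color"][80:280,180:410],(299*1,260))[:,:,::-1]
b=cv2.copyMakeBorder(b,0,200,0,0,cv2.BORDER_CONSTANT); cv2.imwrite("pics/c1.png",np.hstack([a,b]))
print(status.read_state()["tool_pos"],status.read_state()["grip_force"],status.read_state()["width"])
```

```text
[ 0.55842796 -0.18862926  0.2057332 ] 35.459671035641804 0.372881306154658
```

View pics/c1.png

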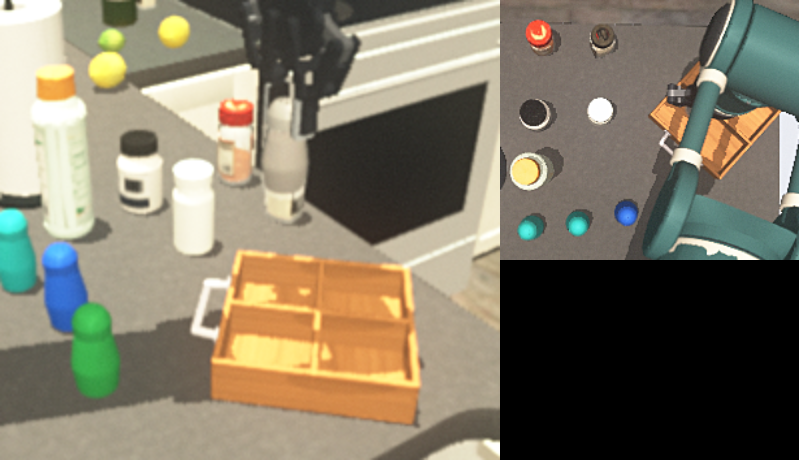

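The shaker is held upright at (285,150), ready to go above the near-left compartment. Now I lower it.

>>> drive_tool(
  rows=[
    [0,0,0,-0.001,0,0.03,0.2],
    [0,0,0,0,0,0.03,0.2],
    [0,0,0,0,0,0.025,0.2],
    [0,0,0,0,0,0.02,0.2],
    [0,0,0,0,0,0.015,0.2],
    [0,0,0,0,0,0.01,0.2],
    [0,0,0,0,0,0,0.2],
    [0,0,0,0,0,0,0.2],
  ],
)

```text
time: 7.48
tool_pos: [0.5598, -0.1883, 0.0764]
tcp_rot: [0.001, -3.141, -0.001]
wrist_force: [0.6, 0.0, -0.5]
width: 0.373
grip_force: 35.5
```

>>> drive_tool(
  rows=[
    [0,0,0,0,0,0.004,0.2],
    [0,0,0,0,0,0.004,0.2],
    [0,0,0,0,0,0,0.2],
    [0,0,0,0,0,0,0.5],
    [0,0,0,0,0,0,0.75],
    [0,0,0,0,0,0,0.75],
    [0,0,0,0,0,0,0.75],
    [0,0,0,0,0,0,0.75],
  ],
)

```text
time: 8.15
tool_pos: [0.5604, -0.1893, 0.0686]
tcp_rot: [0.0, 3.141, -0.0]
wrist_force: [0.2, 0.5, 0.1]
width: 0.75
grip_force: 0.0
```

>>> drive_tool(
  rows=[
    [0,0,0,0,0,-0.02,0.75],
    [0,0,0,0,0,-0.035,0.75],
    [0,0,0,0,0,-0.035,0.75],
    [0,0,0,0,0,-0.035,0.75],
    [0,0,0,0,0,-0.015,0.75],
    [0,0,0,0,0,0,0.75],
  ],
)

```text
time: 8.65
tool_pos: [0.5635, -0.1904, 0.2146]
tcp_rot: [-0.0, 3.132, -0.006]
wrist_force: [-0.2, -0.4, 0.6]
width: 0.75
grip_force: 0.0
```

>>> drive_tool(
  rows=[
    [0,0,0,-0.0243,0.0304,0,0.8],
    [0,0,0,-0.0243,0.0304,0,0.8],
    [0,0,0,-0.0243,0.0304,0,0.8],
    [0,0,0,-0.0243,0.0304,0,0.8],
    [0,0,0,-0.0243,0.0304,0,0.8],
    [0,0,0,0,0,0,0.8],
    [0,0,0,0,0,0,0.8],
    [0,0,0,0,0,0,0.8],
  ],
)

```text
time: 9.32
tool_pos: [0.6806, -0.0371, 0.2064]
tcp_rot: [0.001, -3.138, 0.001]
wrist_force: [-0.3, 0.2, -0.2]
width: 0.798
grip_force: 0.0
```

Run:
```python
from h import *
ps=read_camera("scene")
print([(m["score"],m["bbox"]) for m in masks_of(ps,"shaker")])
cv2.imwrite("pics/c2.png",cv2.resize(ps["color"][90:320,170:420],(750,600))[:,:,::-1])
print(status.read_state()["tool_pos"],status.read_state()["tcp_rot"])
# hypothetical bbox of shaker standing in near-left
P=M["shaker"]+[.557,-.189,.008]; q=proj(ps,P); print(q.min(0),q.max(0))
```

```text
[(0.85, [202.2, 242.2, 229.8, 288.8]), (0.84, [294.7, 204.1, 320.1, 244.9]), (0.84, [166.7, 196.3, 188.7, 234.8]), (0.71, [151.5, 178.4, 168.5, 219.8]), (0.63, [192.9, 213.1, 215.3, 256.2])]
[ 0.6805656  -0.038202    0.20734666] [-1.57318889e-03 -3.13979180e+00  4.78084858e-04]
[296.97565419 203.62997497] [319.34886878 250.07990349]
```

View pics/c2.png

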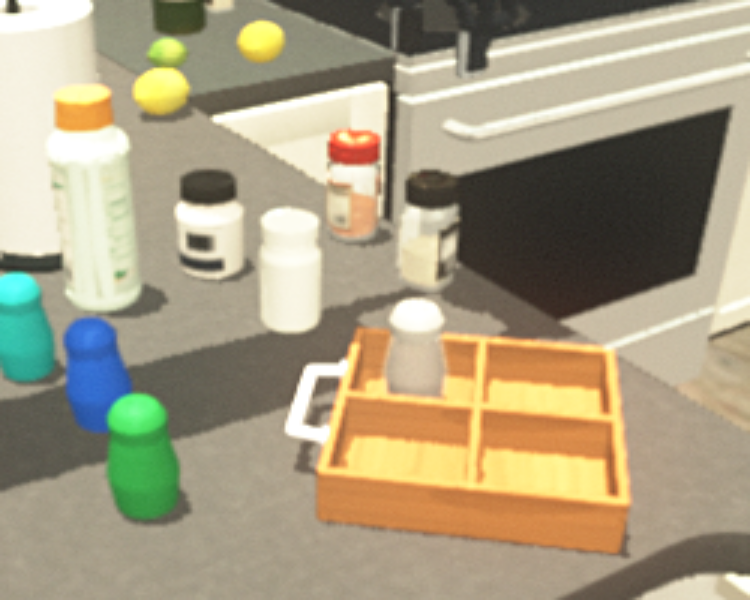

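The shaker stands upright in the near-left compartment at (415,345). Next is the square jar.

>>> drive_tool(
  rows=[
    [0,0,0,-0.001,0,0.03,0.8],
    [0,0,0,0,0,0.03,0.8],
    [0,0,0,0,0,0.03,0.8],
    [0,0,0,0,0,0.022,0.8],
    [0,0,0,0,0,0.015,0.8],
    [0,0,0,0,0,0.005,0.8],
    [0,0,0,0,0,0,0.8],
    [0,0,0,0,0,0,0.8],
  ],
)

```text
time: 10.08
tool_pos: [0.6834, -0.0378, 0.0775]
tcp_rot: [0.001, 3.14, -0.0]
wrist_force: [-0.3, -0.5, 0.0]
width: 0.8
grip_force: 0.0
```

>>> drive_tool(
  rows=[
    [0,0,0,0,0,0,0.3],
    [0,0,0,0,0,0,0.3],
    [0,0,0,0,0,0,0.3],
    [0,0,0,0,0,0,0.3],
    [0,0,0,0,0,0,0.3],
    [0,0,0,0,0,0,0.3],
    [0,0,0,0,0,0,0.3],
    [0,0,0,0,0,0,0.3],
  ],
  force=35,
)

```text
time: 10.75
tool_pos: [0.6845, -0.0373, 0.0787]
tcp_rot: [-0.0, 3.137, -0.001]
wrist_force: [-0.1, -0.8, 5.7]
width: 0.454
grip_force: 37.1
```

>>> drive_tool(
  rows=[
    [0,0,0,0,0,-0.02,0.3],
    [0,0,0,0,0,-0.035,0.3],
    [0,0,0,0,0,-0.035,0.3],
    [0,0,0,0,0,-0.035,0.3],
    [0,0,0,0,0,-0.025,0.3],
    [0,0,0,0,0,0,0.3],
  ],
)

```text
time: 11.25
tool_pos: [0.6865, -0.0373, 0.2348]
tcp_rot: [-0.0, 3.129, -0.002]
wrist_force: [1.3, -0.8, 0.1]
width: 0.46
grip_force: 36.6
```

>>> drive_tool(
  rows=[
    [0,0,0,0.0226,-0.0268,0,0.3],
    [0,0,0,0.0226,-0.0268,0,0.3],
    [0,0,0,0.0226,-0.0268,0,0.3],
    [0,0,0,0.0226,-0.0268,0,0.3],
    [0,0,0,0.0226,-0.0268,0,0.3],
    [0,0,0,0.0226,-0.0268,0,0.3],
    [0,0,0,0.0226,-0.0268,0,0.3],
    [0,0,0,0.0226,-0.0268,0,0.3],
  ],
)

```text
time: 11.92
tool_pos: [0.5, -0.2521, 0.225]
tcp_rot: [0.001, -3.14, -0.001]
wrist_force: [0.9, -1.0, -1.9]
width: 0.456
grip_force: 36.6
```

>>> drive_tool(
  rows=[
    [0,0,0,0,0,0,0.3],
    [0,0,0,0,0,0.01,0.3],
    [0,0,0,0,0,0.02,0.3],
    [0,0,0,0,0,0.02,0.3],
    [0,0,0,0,0,0.01,0.3],
    [0,0,0,0,0,0,0.3],
    [0,0,0,0,0,0,0.3],
  ],
)

```text
time: 12.5
tool_pos: [0.5017, -0.2503, 0.1649]
tcp_rot: [0.002, -3.139, -0.002]
wrist_force: [-0.1, 0.5, -1.3]
width: 0.457
grip_force: 36.7
```

Run:
```python
from h import *
ps=read_camera("scene")
cv2.imwrite("pics/c3.png",cv2.resize(ps["color"][90:320,200:420],(574,600))[:,:,::-1])
print(status.read_state()["tool_pos"],status.read_state()["tcp_rot"])
```

```text
[ 0.50244192 -0.25094004  0.16623415] [ 1.79665323e-03 -3.14143888e+00 -3.83508381e-04]
```

View pics/c3.png

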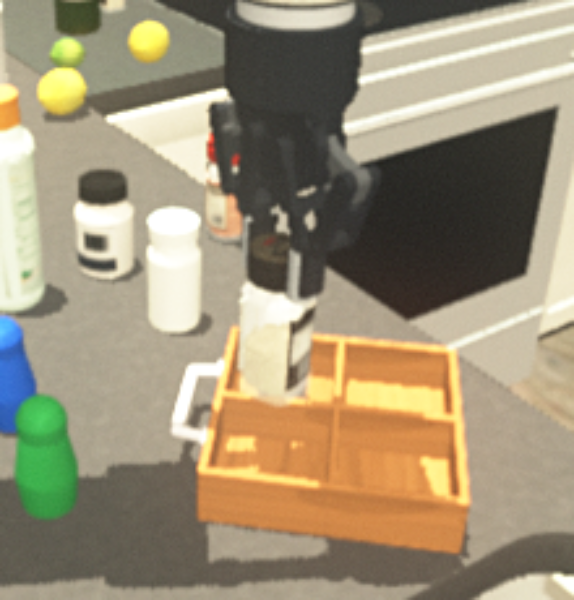

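The jar hangs upright at (275,330) above the near-right compartment.

>>> drive_tool(
  rows=[
    [0,0,0,0,0,0.02,0.3],
    [0,0,0,0,0,0.02,0.3],
    [0,0,0,0,0,0.02,0.3],
    [0,0,0,0,0,0.01,0.3],
    [0,0,0,0,0,0.004,0.3],
    [0,0,0,0,0,0.003,0.3],
    [0,0,0,0,0,0,0.3],
    [0,0,0,0,0,0,0.3],
  ],
)

```text
time: 13.22
tool_pos: [0.5029, -0.252, 0.0906]
tcp_rot: [-0.0, 3.14, -0.002]
wrist_force: [-0.4, -0.3, -2.0]
width: 0.458
grip_force: 36.7
```

>>> drive_tool(
  rows=[
    [0,0,0,0,0,0,0.55],
    [0,0,0,0,0,0,0.75],
    [0,0,0,0,0,0,0.75],
    [0,0,0,0,0,0,0.75],
    [0,0,0,0,0,0,0.75],
  ],
)

```text
time: 13.63
tool_pos: [0.5021, -0.2517, 0.0897]
tcp_rot: [-0.0, 3.141, -0.001]
wrist_force: [0.2, -0.1, -0.6]
width: 0.751
grip_force: 0.0
```

>>> drive_tool(
  rows=[
    [0,0,0,0,0,-0.02,0.75],
    [0,0,0,0,0,-0.035,0.75],
    [0,0,0,0,0,-0.035,0.75],
    [0,0,0,0,0,-0.035,0.75],
    [0,0,0,0,0,-0.015,0.75],
    [0,0,0,0,0,0,0.75],
  ],
)

```text
time: 14.13
tool_pos: [0.5048, -0.2532, 0.2354]
tcp_rot: [-0.0, 3.133, -0.008]
wrist_force: [-0.2, 0.6, 0.9]
width: 0.751
grip_force: 0.0
```

>>> drive_tool(
  rows=[
    [0,0,0,-0.0181,0.0324,0,0.8],
    [0,0,0,-0.0181,0.0324,0,0.8],
    [0,0,0,-0.0181,0.0324,0,0.8],
    [0,0,0,-0.0181,0.0324,0,0.8],
    [0,0,0,-0.0181,0.0324,0,0.8],
    [0,0,0,-0.0181,0.0324,0,0.8],
    [0,0,0,-0.0181,0.0324,0,0.8],
    [0,0,0,-0.0181,0.0324,0,0.8],
  ],
)

```text
time: 14.8
tool_pos: [0.6464, 0.0094, 0.2273]
tcp_rot: [0.0, -3.139, 0.0]
wrist_force: [-0.2, -0.5, 0.1]
width: 0.804
grip_force: 0.0
```

>>> drive_tool(
  rows=[
    [0,0,0,-0.0181,0.0324,0,0.85],
    [0,0,0,-0.0181,0.0324,0,0.85],
    [0,0,0,0,0,0.02,0.85],
    [0,0,0,0,0,0.03,0.85],
    [0,0,0,0,0,0.02,0.85],
    [0,0,0,0,0,0,0.85],
    [0,0,0,0,0,0,0.85],
  ],
)

```text
time: 15.38
tool_pos: [0.6807, 0.0724, 0.1559]
tcp_rot: [0.0, -3.135, 0.001]
wrist_force: [-0.1, -0.2, 0.3]
width: 0.85
grip_force: 0.0
```

Run:
```python
from h import *
ps=read_camera("scene")
cv2.imwrite("pics/c4.png",cv2.resize(ps["color"][90:320,200:420],(574,600))[:,:,::-1])
print(status.read_state()["tool_pos"],status.read_state()["tcp_rot"])
```

```text
[0.68231677 0.07235895 0.15835415] [-1.28433774e-04 -3.13961544e+00  1.81372151e-04]
```

View pics/c4.png

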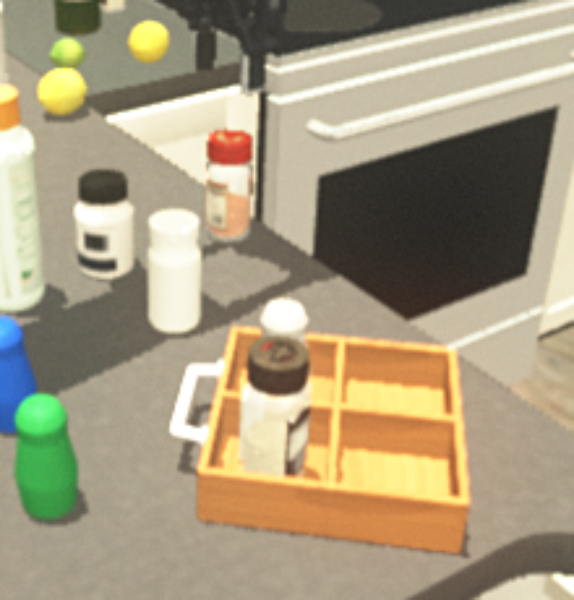

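The square jar stands upright in the near-right compartment at (275,410), with the shaker behind it at (284,318). The gripper is above the round jar at (229,185).

>>> drive_tool(
  rows=[
    [0,0,0,-0.001,0,0.03,0.85],
    [0,0,0,0,0,0.025,0.85],
    [0,0,0,0,0,0.017,0.85],
    [0,0,0,0,0,0.008,0.85],
    [0,0,0,0,0,0,0.85],
    [0,0,0,0,0,0,0.85],
  ],
)

```text
time: 15.93
tool_pos: [0.685, 0.0723, 0.0809]
tcp_rot: [0.0, 3.14, 0.0]
wrist_force: [1.0, 0.1, 0.4]
width: 0.851
grip_force: 0.0
```

>>> drive_tool(
  rows=[
    [0,0,0,0,0,0,0.35],
    [0,0,0,0,0,0,0.35],
    [0,0,0,0,0,0,0.35],
    [0,0,0,0,0,0,0.35],
    [0,0,0,0,0,0,0.35],
    [0,0,0,0,0,0,0.35],
    [0,0,0,0,0,0,0.35],
    [0,0,0,0,0,0,0.35],
  ],
  force=35,
)

```text
time: 16.6
tool_pos: [0.6857, 0.0725, 0.0819]
tcp_rot: [-0.0, 3.137, 0.0]
wrist_force: [0.6, -0.7, 5.7]
width: 0.507
grip_force: 36.1
```

>>> drive_tool(
  rows=[
    [0,0,0,0,0,-0.02,0.35],
    [0,0,0,0,0,-0.035,0.35],
    [0,0,0,0,0,-0.035,0.35],
    [0,0,0,0,0,-0.035,0.35],
    [0,0,0,0,0,-0.025,0.35],
    [0,0,0,0,0,0,0.35],
  ],
)

```text
time: 17.1
tool_pos: [0.6877, 0.0729, 0.2379]
tcp_rot: [-0.0, 3.129, 0.001]
wrist_force: [1.4, 0.2, 0.3]
width: 0.506
grip_force: 35.9
```

>>> drive_tool(
  rows=[
    [0,0,0,0.0065,-0.0318,0,0.35],
    [0,0,0,0.0065,-0.0318,0,0.35],
    [0,0,0,0.0065,-0.0318,0,0.35],
    [0,0,0,0.0065,-0.0318,0,0.35],
    [0,0,0,0.0065,-0.0318,0,0.35],
    [0,0,0,0.0065,-0.0318,0,0.35],
    [0,0,0,0.0065,-0.0318,0,0.35],
    [0,0,0,0.0065,-0.0318,0,0.35],
  ],
)

```text
time: 17.77
tool_pos: [0.6307, -0.1831, 0.2279]
tcp_rot: [0.0, -3.14, -0.001]
wrist_force: [0.5, 0.7, -0.7]
width: 0.508
grip_force: 36.0
```

>>> drive_tool(
  rows=[
    [0,0,0,0.0065,-0.0318,0,0.35],
    [0,0,0,0.0065,-0.0318,0,0.35],
    [0,0,0,0,0,0,0.35],
    [0,0,0,0,0,0.02,0.35],
    [0,0,0,0,0,0.03,0.35],
    [0,0,0,0,0,0.01,0.35],
    [0,0,0,0,0,0,0.35],
    [0,0,0,0,0,0,0.35],
  ],
)

```text
time: 18.43
tool_pos: [0.618, -0.2447, 0.1679]
tcp_rot: [0.001, -3.139, -0.002]
wrist_force: [-0.4, -0.6, -0.5]
width: 0.508
grip_force: 36.2
```

>>> drive_tool(
  rows=[
    [0,0,0,0,0,0.02,0.35],
    [0,0,0,0,0,0.02,0.35],
    [0,0,0,0,0,0.02,0.35],
    [0,0,0,0,0,0.01,0.35],
    [0,0,0,0,0,0.005,0.35],
    [0,0,0,0,0,0.003,0.35],
    [0,0,0,0,0,0,0.35],
    [0,0,0,0,0,0,0.35],
  ],
)

```text
time: 19.1
tool_pos: [0.6199, -0.2459, 0.0928]
tcp_rot: [-0.0, 3.14, -0.001]
wrist_force: [0.3, 0.0, -0.8]
width: 0.506
grip_force: 36.2
```

>>> drive_tool(
  rows=[
    [0,0,0,0,0,0,0.6],
    [0,0,0,0,0,0,0.8],
    [0,0,0,0,0,0,0.8],
    [0,0,0,0,0,0,0.8],
    [0,0,0,0,0,0,0.8],
  ],
)

```text
time: 19.52
tool_pos: [0.6192, -0.2456, 0.0918]
tcp_rot: [-0.0, 3.141, -0.001]
wrist_force: [-0.0, -0.1, -0.6]
width: 0.8
grip_force: 0.0
```

>>> drive_tool(
  rows=[
    [0,0,0,0,0,-0.02,0.8],
    [0,0,0,0,0,-0.035,0.8],
    [0,0,0,0,0,-0.035,0.8],
    [0,0,0,0,0,-0.035,0.8],
    [0,0,0,0,0,-0.035,0.8],
    [0,0,0,0,0,-0.035,0.8],
    [0,0,0,0,0,0,0.8],
  ],
)

```text
time: 20.1
tool_pos: [0.6226, -0.2472, 0.2968]
tcp_rot: [-0.0, 3.128, -0.01]
wrist_force: [1.7, 0.1, 1.4]
width: 0.798
grip_force: 0.0
```

>>> drive_tool(
  rows=[
    [0,0,0,0.017,0.0324,0,0.75],
    [0,0,0,0.017,0.0324,0,0.75],
    [0,0,0,0.017,0.0324,0,0.75],
    [0,0,0,0.017,0.0324,0,0.75],
    [0,0,0,0.017,0.0324,0,0.75],
    [0,0,0,0.017,0.0324,0,0.75],
    [0,0,0,0.017,0.0324,0,0.75],
    [0,0,0,0.017,0.0324,0,0.75],
  ],
)

```text
time: 20.77
tool_pos: [0.4817, 0.0149, 0.2862]
tcp_rot: [0.001, 3.141, 0.0]
wrist_force: [0.8, 0.2, 0.7]
width: 0.751
grip_force: 0.0
```

>>> drive_tool(
  rows=[
    [0,0,0,0.017,0.0324,0,0.75],
    [0,0,0,0.017,0.0324,0,0.75],
    [0,0,0,0,0,0.02,0.75],
    [0,0,0,0,0,0.02,0.75],
    [0,0,0,0,0,0,0.75],
    [0,0,0,0,0,0,0.75],
  ],
)

```text
time: 21.27
tool_pos: [0.4478, 0.0785, 0.2453]
tcp_rot: [0.001, -3.139, 0.001]
wrist_force: [0.7, 0.3, 0.8]
width: 0.751
grip_force: 0.0
```

Run:
```python
from h import *
ps=read_camera("scene")
cv2.imwrite("pics/c5.png",cv2.resize(ps["color"][70:320,140:420],(672,600))[:,:,::-1])
print(status.read_state()["tool_pos"],status.read_state()["tcp_rot"])
```

```text
[0.44886199 0.07835671 0.24654046] [-1.47025920e-04 -3.14128417e+00  1.31816326e-04]
```

View pics/c5.png

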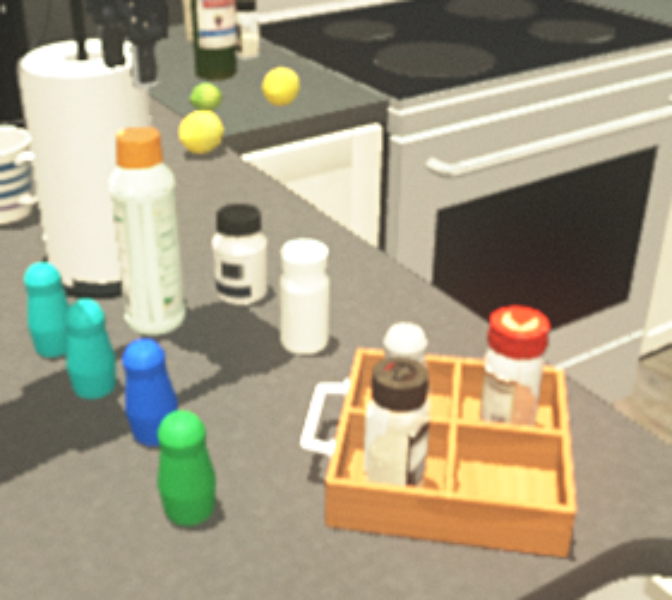

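All three stand in their compartments: square jar (397,425), shaker (405,345), round jar (515,365). The gripper is above the sauce cap at (138,147).

>>> drive_tool(
  rows=[
    [0,0,0,0,0,0.03,0.75],
    [0,0,0,0,0,0.025,0.75],
    [0,0,0,0,0,0.015,0.75],
    [0,0,0,0,0,0.008,0.75],
    [0,0,0,0,0,0,0.75],
    [0,0,0,0,0,0,0.75],
  ],
)

```text
time: 21.82
tool_pos: [0.4498, 0.0782, 0.1694]
tcp_rot: [0.001, 3.14, 0.0]
wrist_force: [-0.2, 0.4, -0.2]
width: 0.751
grip_force: 0.0
```

>>> drive_tool(
  rows=[
    [0,0,0,0,0,0,0.3],
    [0,0,0,0,0,0,0.3],
    [0,0,0,0,0,0,0.3],
    [0,0,0,0,0,0,0.3],
    [0,0,0,0,0,0,0.3],
    [0,0,0,0,0,0,0.3],
    [0,0,0,0,0,0,0.3],
    [0,0,0,0,0,0,0.3],
  ],
  force=45,
)

```text
time: 22.48
tool_pos: [0.4506, 0.0786, 0.1704]
tcp_rot: [-0.0, 3.137, 0.0]
wrist_force: [0.5, -0.2, 6.5]
width: 0.479
grip_force: 45.8
```

>>> drive_tool(
  rows=[
    [0,0,0,0,0,-0.015,0.3],
    [0,0,0,0,0,-0.025,0.3],
    [0,0,0,0,0,-0.03,0.3],
    [0,0,0,0,0,-0.03,0.3],
    [0,0,0,0,0,-0.03,0.3],
    [0,0,0,0,0,-0.02,0.3],
    [0,0,0,0,0,-0.01,0.3],
    [0,0,0,0,0,0,0.3],
  ],
)

```text
time: 23.15
tool_pos: [0.4501, 0.0787, 0.331]
tcp_rot: [-0.0, 3.137, 0.001]
wrist_force: [-0.7, 0.3, -1.6]
width: 0.482
grip_force: 45.7
```

>>> drive_tool(
  rows=[
    [0,0,0,-0.0041,-0.0138,0,0.3],
    [0,0,0,-0.0081,-0.0276,0,0.3],
    [0,0,0,-0.0081,-0.0276,0,0.3],
    [0,0,0,-0.0081,-0.0276,0,0.3],
    [0,0,0,-0.0081,-0.0276,0,0.3],
    [0,0,0,-0.0081,-0.0276,0,0.3],
    [0,0,0,-0.0081,-0.0276,0,0.3],
    [0,0,0,-0.0081,-0.0276,0,0.3],
  ],
)

```text
time: 23.82
tool_pos: [0.5087, -0.1296, 0.3253]
tcp_rot: [0.0, -3.138, -0.002]
wrist_force: [1.4, 1.1, -1.5]
width: 0.481
grip_force: 46.0
```

>>> drive_tool(
  rows=[
    [0,0,0,-0.0081,-0.0276,0,0.3],
    [0,0,0,-0.0081,-0.0276,0,0.3],
    [0,0,0,-0.0081,-0.0276,0,0.3],
    [0,0,0,-0.0081,-0.0276,0,0.3],
    [0,0,0,-0.0081,-0.0276,0,0.3],
    [0,0,0,-0.0081,-0.0276,0,0.3],
    [0,0,0,-0.0041,-0.0138,0,0.3],
    [0,0,0,0,0,0,0.3],
  ],
)

```text
time: 24.48
tool_pos: [0.5618, -0.3103, 0.3247]
tcp_rot: [-0.004, -3.138, -0.002]
wrist_force: [0.2, -0.4, -1.1]
width: 0.481
grip_force: 46.1
```

>>> drive_tool(
  rows=[
    [0,0,0,0,0,0,0.3],
    [0,0,0,0,0,0,0.3],
    [0,0,0,0,0,0,0.3],
  ],
)

```text
time: 24.73
tool_pos: [0.5621, -0.3065, 0.3278]
tcp_rot: [0.002, -3.141, -0.002]
wrist_force: [0.8, -0.2, -1.4]
width: 0.481
grip_force: 46.1
```

Run:
```python
from h import *
ps,pt=read_camera("scene"),read_camera("top")
cv2.imwrite("pics/c6.png",cv2.resize(ps["color"][70:320,200:420],(528,600))[:,:,::-1])
s=status.read_state(); print(s["tool_pos"],s["tcp_rot"],s["width"])
for m in masks_of(ps,"sauce_bottle")[:2]: print(m["score"],m["bbox"])
P=M["sauce_bottle"]+s["tool_pos"]-[.001,0,.1704]; q=proj(ps,P); print(q.min(0),q.max(0))
```

```text
[ 0.56232889 -0.30666681  0.32848938] [-2.16367496e-03  3.14143605e+00  2.44032025e-04] 0.48010327642529504
0.67 [341.8, 83.3, 393.5, 217.6]
[339.295399    79.31448864] [392.07766401 217.79056486]
```

View pics/c6.png

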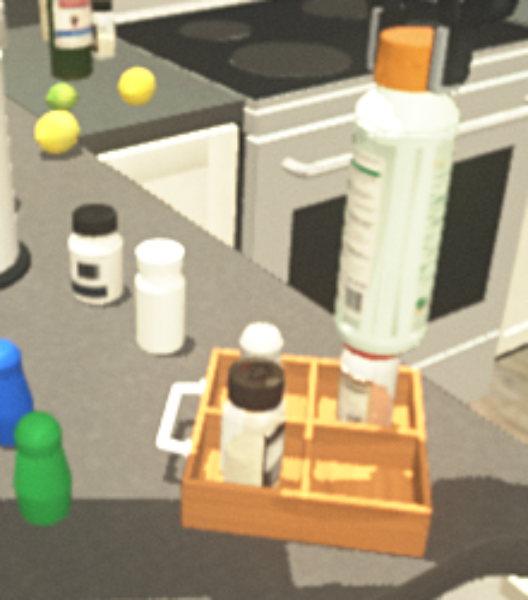

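The bottle hangs upright at (395,240), above the free far-right compartment. Its mask box matches the predicted one.

>>> drive_tool(
  rows=[
    [0,0,0,-0.001,-0.001,0.015,0.3],
    [0,0,0,0,0,0.02,0.3],
    [0,0,0,0,0,0.02,0.3],
    [0,0,0,0,0,0.02,0.3],
    [0,0,0,0,0,0.01,0.3],
    [0,0,0,0,0,0.005,0.3],
    [0,0,0,0,0,0,0.3],
    [0,0,0,0,0,0,0.3],
  ],
)

```text
time: 25.55
tool_pos: [0.5639, -0.309, 0.2393]
tcp_rot: [-0.001, 3.14, -0.001]
wrist_force: [-0.2, -0.2, -1.2]
width: 0.483
grip_force: 46.2
```

>>> drive_tool(
  rows=[
    [0,0,0,0,0,0.01,0.3],
    [0,0,0,0,0,0.01,0.3],
    [0,0,0,0,0,0.01,0.3],
    [0,0,0,0,0,0.01,0.3],
    [0,0,0,0,0,0.01,0.3],
    [0,0,0,0,0,0.005,0.3],
    [0,0,0,0,0,0,0.3],
    [0,0,0,0,0,0,0.3],
  ],
)

```text
time: 26.22
tool_pos: [0.5631, -0.3087, 0.1825]
tcp_rot: [0.0, -3.14, -0.001]
wrist_force: [0.3, 0.6, -0.4]
width: 0.479
grip_force: 46.2
```

>>> drive_tool(
  rows=[
    [0,0,0,0,0,0.003,0.3],
    [0,0,0,0,0,0,0.3],
    [0,0,0,0,0,0,0.3],
    [0,0,0,0,0,0,0.6],
    [0,0,0,0,0,0,0.75],
    [0,0,0,0,0,0,0.75],
    [0,0,0,0,0,0,0.75],
    [0,0,0,0,0,0,0.75],
  ],
)

```text
time: 26.88
tool_pos: [0.5636, -0.3091, 0.1806]
tcp_rot: [-0.0, 3.141, -0.0]
wrist_force: [0.1, 0.2, 0.2]
width: 0.751
grip_force: 0.0
```

>>> drive_tool(
  rows=[
    [0,0,0,0,0,-0.015,0.75],
    [0,0,0,0,0,-0.03,0.75],
    [0,0,0,0,0,-0.03,0.75],
    [0,0,0,0,0,-0.03,0.75],
    [0,0,0,0,0,-0.03,0.75],
    [0,0,0,0,0,-0.015,0.75],
    [0,0,0,0,0,0,0.75],
  ],
)

```text
time: 27.47
tool_pos: [0.5654, -0.3101, 0.3365]
tcp_rot: [-0.0, 3.133, -0.008]
wrist_force: [2.0, -0.6, 1.6]
width: 0.752
grip_force: 0.0
```

Run:
```python
from h import *
ps=read_camera("scene")
cv2.imwrite("pics/c7.png",cv2.resize(ps["color"][70:320,140:420],(672,600))[:,:,::-1])
s=status.read_state(); print(s["tool_pos"],s["tcp_rot"],s["width"])
for n,c in dict(shaker=(.557,-.189),square_jar=(.501,-.2516),round_jar=(.619,-.2454),sauce_bottle=(.563,-.3078),cream_jar=(.5548,-.0353),tablet_bottle=(.5483,.0807)).items():
    q=proj(ps,M[n]+[*c,.008 if n[0] in"sr" else 0]); print(n,q.min(0).round(),q.max(0).round(),[m["bbox"] for m in masks_of(ps,n)[:1]])
```

```text
[ 0.56456343 -0.3096028   0.33341935] [-1.42896302e-04  3.13667154e+00 -4.65178102e-03] 0.7527463704550187
shaker [297. 204.] [319. 250.] [[150.0, 176.6, 168.7, 218.6]]
square_jar [289. 218.] [321. 282.] [[293.5, 219.2, 320.4, 273.5]]
round_jar [338. 197.] [368. 256.] []
sauce_bottle [333. 174.] [379. 289.] [[335.8, 174.5, 380.6, 277.4]]
cream_jar [256. 169.] [277. 217.] [[256.2, 170.1, 273.7, 216.4]]
tablet_bottle [228. 154.] [251. 197.] [[229.3, 155.3, 251.4, 196.9]]
```

View pics/c7.png

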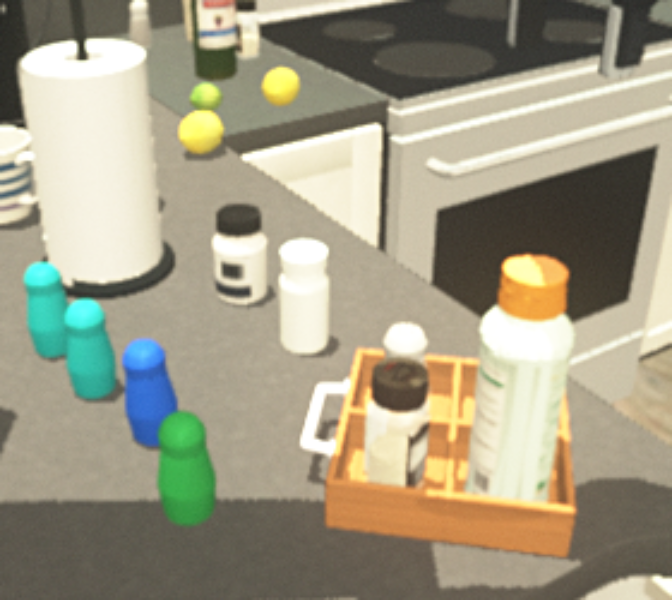

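The sauce bottle stands upright in the far-right compartment at (525,390). The square jar (397,425) and shaker (405,345) still stand. The round jar is hidden behind the bottle, but it was seen standing earlier and nothing has touched it since. The tablet bottle and cream jar have not moved. I'm handing in.

```bash
python3 -c "
from h import *
print(workorder.finish_job())"
```

```text
the job is handed in; nothing more can be done
None
```

All four seasonings were placed upright in their own compartments and the job was handed in at about 27 s; the tablet bottle and cream jar were left standing, and the round jar, hidden behind the sauce bottle in the last picture, was last seen standing just before the bottle was placed.

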